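# Fit the check balls and lock down the accumulator cover of a gearbox valve body

### The job

We are putting the gearbox valve body back together: put one steel check ball into each of the three round ball pockets in its machined face. Then fit the brass accumulator cover on its spring: lugs in through the notches, push it down until its flange is flush on the rim, turn it a quarter turn clockwise (seen from above) to its stop, and finish with the gripper still holding it there, pressed down flush and turned, so that I can put the locking screw in. Leave the spray can, the grease jar and the spanner where they are.

Things in the scene. Friction and masses are not known exactly. Their poses are not given: they have to be found in the camera images.
- valve_body: Aluminium gearbox valve body, 150 x 230 mm (x, y), bolted on a blue plate 185 x 265 x 12 mm fixed to the bench. Origin: centre of the plate's underside, z up. The flat machined face with the ball pockets and dark grooves is its +y half, 52 mm above the bench; on the -y half stands the round accumulator cylinder, 84 mm across, rim 74 mm above the bench. The rest is lower than the machined face.
- pocket0 (a point): Centre of the mouth of a round ball pocket, level with the machined face (52 mm above the bench): 22 mm diameter, 17 mm deep, flat dark floor, so a ball at rest has its centre about 9 mm below this point.
- pocket1 (a point): Mouth of the second ball pocket, same size.
- pocket2 (a point): Mouth of the third ball pocket, same size.
- acc_rim (a point): Centre of the accumulator's mouth, level with its rim, 74 mm above the bench; axes as the valve body's. A 44 mm round opening in a 5 mm thick ledge, with two notches 15 mm wide, out to 54 mm diameter, on its +x and -x sides, marked by red dots on the rim. Stops under the ledge let the cover's lugs turn only clockwise seen from above, and end the turn after about 90 degrees.
- cover: Brass cover, 0.2 kg, standing loose on the bench. Origin: centre of its underside, z up. Plug 41 mm diameter, 20 mm tall, foot tapered to 30 mm over the lowest 6 mm; two lugs along its +x and -x, 8 mm wide, 50 mm over both tips, 6 to 11 mm above the origin; flange 68 mm diameter, 20 to 26 mm up; grip bar on top along its x, 50 mm long, 12 mm wide, 26 to 50 mm up. Same after a half turn.
- cover_seat (a point): Centre of the underside of the cover's flange, 20 mm above the cover's origin; level with acc_rim when fully home. With the lugs in the notches and unpressed it stands 10 mm above the rim; the cover can turn once it is pushed to less than 4 mm above the rim. If let go after turning, the spring lifts it 4 mm again.
- tray: Blue plastic tray of the overhaul kit, 50 x 140 x 12 mm (its x, y, z), fixed to the bench. Origin: centre of its underside. The three balls lie on the flat black floors of three square recesses, 18 mm wide and 2.5 mm deep, in a row along its y, 45 mm apart.
- ball0_center (a point): Centre of a loose steel check ball, 16 mm diameter, 17 g; at first it lies in a recess of the tray, its centre 17.5 mm above the bench, 5.5 mm above the tray's top. The three balls are alike.
- ball1_center (a point): Centre of the second ball, alike.
- ball2_center (a point): Centre of the third ball, alike.
- spray_can: Bystander: spray can with a red label, 58 mm diameter, 190 mm tall, standing. Origin: centre of its underside.
- grease_jar: Bystander: yellow jar with a black lid, 68 mm diameter, 55 mm tall, standing. Origin: centre of its underside.
- spanner: Bystander: steel spanner, 190 mm long, lying flat along its own x. Origin: at its middle, on the bench.
- acc_piston (a joint): Spring piston, the flat steel disc in the accumulator: how far it is pressed down, in m; 0 = free, its top 10 mm below the rim. Pushes back with 4 N at first, 11 N at 0.010, where the cover is fully home; its travel is 0.014.
- cover_lug (a point): Outer end of the lug on the cover's +x side, 25 mm from the cover's axis, 8.5 mm above its origin.
Mind the look-alikes: they are no part of the job. Of the things shaped like the cover, the brass one is meant.

How it is judged:
By the outcome, as a careful person would: the job done as asked, in the order asked, and still so for the second after the job is handed in, while the arm keeps its last pose, push and grip.
It also fails if it takes over 72 s, if anything falls off the work surface, if the arm or the gripper's body presses on something with over 40 N, if the wrist force passes 120 N, or if a joint passes its speed limit or range.

### The arm

A 6-joint arm with a two-finger parallel gripper is mounted at the origin on the work surface. World frame = base frame: x ahead of the robot, y to its left, z up, the work surface at z = 0. Lengths are in m, angles in rad, forces in N, time in s.
With the tool pointing down it reaches from about 0.275 to 0.75 m from the base axis. Payload 10.2 kg.
Tool frame: the origin (TCP) lies midway between the tips of the shut fingers; the grasp point (between the pads) lies behind it (grip_depth is the y of the grasp point in the tool frame, in m); y points along the fingers, x is the direction in which the jaws open and shut, and the axes are right-handed (so a half turn about y gives the same grasp; the last joint's range is limited). The gripper opens to 88 mm and grips with 3 to 60 N. Pads are 18 mm wide; open, the fingers measure 123 mm over their backs; the gripper's body (75 mm by 187 mm) begins 45 mm behind the grasp point.
Start: joints at [-1.434, 0.313, 1.498, -0, 1.331, -0.223], TCP at [0.185, -0.491, 0.239] pointing down, gripper open.
Joint ranges: [-2.94, 2.94], [-0.97, 2.17], [0.19, 2.56], [-1.23, 4.37], [0.02, 3.11], [-2.88, 2.88]. Speed limits (rad/s): [2.39, 2.39, 3.01, 3.14, 3.14, 3.14].

### API

Orientations are given as a unit quaternion [w, x, y, z].
In Python, from cell import get_obs, grab_frame, calibration, hand_in, grip_depth gives the robot as it stands.
- The arm moves only by the tool jog_arm, never from a script. Its arguments are lists of equal length, an entry for each row: "delta_pos": the shift along the tool's x, y, z in mm, a list of three; "twist": the turn about the tool's y in rad; "grip": the opening, from 0 (shut) to 1 (fully open). In form: {"delta_pos": [[x, y, z], ...], "twist": [twist, ...], "grip": [grip, ...]}. A call has 1 to 20 rows; each row is the pose to reach, as a shift and turn from the pose commanded when the call began, along the tool's axes at that moment; what a row does not reach only later rows make up. A row lasts 1/8 s, in which the tool goes at most 62.5 mm and 10.7 degrees, less where a joint would pass 70% of its speed; a pose out of reach is approached as far as the arm can. A call with a gripper value outside its range is refused whole. The fingers move at their own pace and stop on an object; "newtons" is the grip in N (left out, the last holds). Time passes only in rows, so rows that repeat a pose let the fingers close. It gives the time, the measured TCP pose, the force and the opening at its end, in the units of the state.
- get_obs(): the state, without advancing time (a new reading comes with each control period).
- grab_frame(name): name is "side" or "top"; returns (picture, depth): 420x560x3 uint8, red, green, blue; 420x560 float32, m along the optical axis (not along the pixel's ray), 0 where there is no reading.
- calibration(name): a dict with "K" (3x3 intrinsics, pixels), "k1" (the pictures are not rectified: a ray, as slopes to the right and down, at radius r is drawn at 1 + k1 r^2 times it, then the intrinsics apply), "eye" and "rotation" of the camera in the world. Camera axes: x right, y up, looking along -z (the intrinsics and any distortion apply to the point x, -y, -z); pixel columns grow to the right and rows downward; lengths in m; the calibration is good to about 2 mm. A picture is of the moment at which its call begins. calibration takes no time and is no camera call.
- hand_in(): hands the job in, once; it reports no verdict.
The state is a dict: "time": time; "joint_positions": joint angles; "joint_velocities": joint speeds; "tau": joint torques, N m; "ee_pos": TCP position; "orientation": TCP orientation; "force": force on the tool from outside, world axes, zero at the start; "moment": the same for the moment, N m; "width": finger opening in m.
Only numpy, scipy, OpenCV 4.12 (cv2) and the standard library are available. Lean on these libraries where they do the work, as an engineer would, in place of code of your own. Each camera call takes 0.05 s, during which the arm holds its last target. There are 200 camera calls.

## Working session

There is one attempt and no reset: what is moved stays moved. The work goes in short steps, Python scripts to look and compute and a tool call to move; the robot and the scene stay as the last step left them, time stands still between calls to the robot, and variables do not carry over. Pictures are saved under pics/ and viewed, about 8 in all and at most 12, crops included, and the job is handed in when it is done.

Besides the shell and the picture viewer there is one more tool, called after "Request:" as name([rows], argument=value, ...), one row to a line, values as JSON. jog_arm: Moves the arm, as the interface text tells. Its arguments: {"type":"object","properties":{"delta_pos":{"type":"array"},"twist":{"type":"array"},"grip":{"type":"array"},"newtons":{"type":"number"}},"required":["delta_pos","twist","grip"]}

```bash
ls; mkdir -p pics; cat > h.py <<'E'
import numpy as np,cv2
from cell import *
def snap(n,f):
    p,d=grab_frame(n); cv2.imwrite(f'pics/{f}.png',p[:,:,::-1]); np.save(f'pics/{f}.npy',d); return p,d
def ray(n,u,v):
    c=calibration(n);K=np.array(c['K'])
    a=(u-K[0,2])/K[0,0];b=(v-K[1,2])/K[1,1]
    x,y=a,b
    for _ in range(20):
        s=1+c['k1']*(x*x+y*y);x,y=a/s,b/s
    return np.array(c['eye']),np.array(c['rotation'])@np.array([x,-y,-1.])
def atz(n,u,v,z):
    e,r=ray(n,u,v);return e+r*(z-e[2])/r[2]
def atd(n,u,v,d):
    e,r=ray(n,u,v);return e+r*d
def proj(n,P):
    c=calibration(n);K=np.array(c['K'])
    q=np.array(c['rotation']).T@(np.array(P)-np.array(c['eye']));x,y=q[0]/-q[2],-q[1]/-q[2]
    s=1+c['k1']*(x*x+y*y);return K[0,0]*x*s+K[0,2],K[1,1]*y*s+K[1,2]
E
python3 - <<'E'
from h import *
snap('top','t0');snap('side','s0')
for n in('top','side'):print(calibration(n))
print(get_obs(),grip_depth if not callable(grip_depth) else grip_depth())
E
```

```text
pics
{'K': array([[479.86957735,   0.        , 282.59040012],
       [  0.        , 479.86957735, 211.41496409],
       [  0.        ,   0.        ,   1.        ]]), 'k1': -0.029972466055134227, 'eye': array([0.50639686, 0.03625929, 1.19608606]), 'rotation': array([ 0.71021577,  0.03262841, -0.0298642 , -0.70259311])}
{'K': array([[397.17400965,   0.        , 280.2209953 ],
       [  0.        , 397.17400965, 210.84245477],
       [  0.        ,   0.        ,   1.        ]]), 'k1': -0.04065429534739477, 'eye': array([0.14567582, 0.51322497, 0.80388028]), 'rotation': array([-0.34304313, -0.13630889,  0.34496422,  0.86298377])}
{'time': 0.1, 'joint_positions': array([-1.43442953e+00,  3.13364906e-01,  1.49837067e+00,  1.83749956e-05,
        1.33098396e+00, -2.23420000e-01]), 'joint_velocities': array([ 0.00077077, -0.00345031, -0.00164238,  0.00082983, -0.00054867,
       -0.00189447]), 'tau': array([ 2.97032755e-03, -4.02812076e+01, -2.52646852e+01,  6.95546041e-02,
        3.42271244e-02, -6.19244133e-05]), 'ee_pos': array([ 0.18479141, -0.49116695,  0.23822961]), 'orientation': array([ 0.58169073, -0.58109479,  0.40273479, -0.4022057 ]), 'force': array([-0.02848848,  0.40598614,  0.62490007]), 'moment': array([-0.02539829,  0.0095083 , -0.04753115]), 'width': 0.08803417879732313} -0.0187
```

View pics/t0.png

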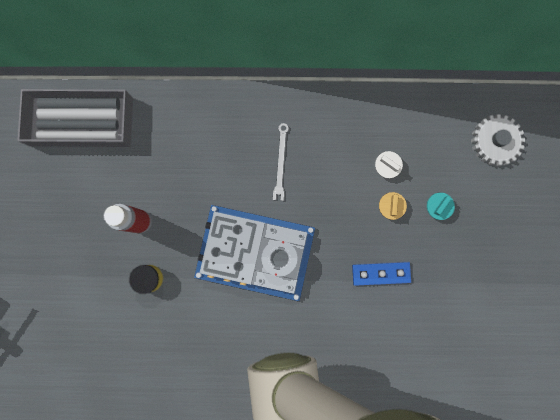

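View pics/s0.png

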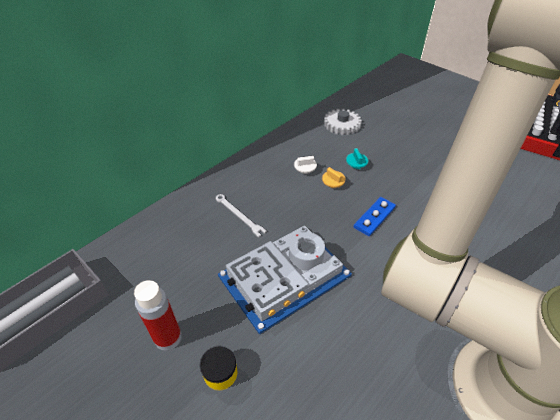

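The top view shows three cover-shaped things: white at (389,165), brass-yellow at (393,206) and teal at (441,207). The yellow one fits "brass"; I'll confirm it in a crop. The tray's balls are at about (364,275), (382,274) and (401,273). The valve body is at (255,253), with the accumulator at (280,258).

```bash
sed -i "s/np.array(c\['rotation'\])/R(c['rotation'])/; s/^from cell.*/&\nfrom scipy.spatial.transform import Rotation\ndef R(q): return Rotation.from_quat(np.array(q)[[1,2,3,0]]).as_matrix()/" h.py
python3 - <<'E'
from h import *
p=cv2.imread('pics/t0.png')
a=cv2.resize(p[195:310,185:325],None,fx=5.5,fy=5.5,interpolation=cv2.INTER_CUBIC)[:600,:790]
cv2.imwrite('pics/c1.png',a)
b=cv2.resize(p[185:295,345:465],None,fx=5,fy=5,interpolation=cv2.INTER_CUBIC)
cv2.imwrite('pics/c2.png',b)
d=np.load('pics/t0.npy')
for u,v in[(280,258),(240,240),(393,206),(382,274),(350,230)]:print(u,v,atd('top',u,v,d[v,u]).round(4))
E
```

```text
280 258 [0.4968 0.0461 0.0618]
240 240 [0.5384 0.1421 0.0513]
393 206 [ 0.6237 -0.2233  0.0518]
382 274 [ 0.4604 -0.2013  0.0247]
350 230 [ 0.5677 -0.1272 -0.0006]
```

View pics/c1.png

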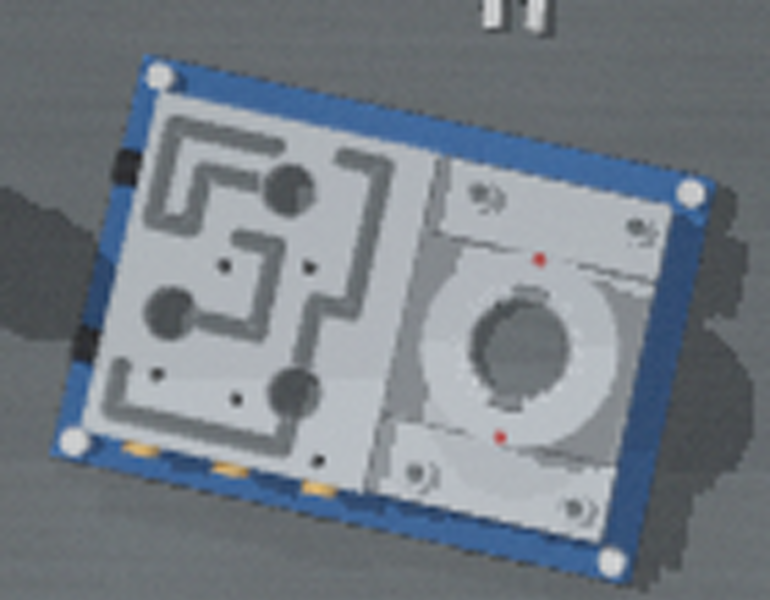

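View pics/c2.png

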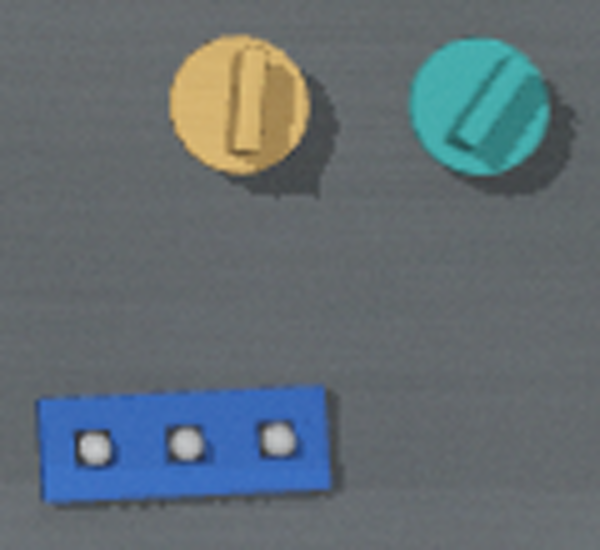

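Crop 1: the pockets are at crop pixels (290,189), (170,313) and (295,392), and the red dots are at (540,259) and (500,437). Crop 2 confirms that the brass-coloured cover is at crop (240,105), with its bar nearly vertical in the picture. The teal one is a look-alike. The balls are at crop (95,448), (186,443) and (279,439).

```bash
python3 - <<'E'
from h import *
c1=lambda x,y,z:atz('top',(x+.5)/5.5-.5+185,(y+.5)/5.5-.5+195,z)
c2=lambda x,y,z:atz('top',(x+.5)/5-.5+345,(y+.5)/5-.5+185,z)
f=lambda n,p:print(n,(1000*p).round(1))
pk=[c1(*q,.052) for q in[(290,189),(170,313),(295,392)]]
for q in pk:f('pk',q)
a,b=c1(540,259,.074),c1(500,437,.074)
f('dots',a);f('',b);f('rimc',(a+b)/2);print('dotdist',np.linalg.norm(a-b),'ang',np.degrees(np.arctan2(*(a-b)[1::-1])))
c=[c1(*q,.012) for q in[(160,76),(690,192),(612,562),(75,441)]]
f('plate c',sum(c)/4)
e=c[0]-c[1];print('y axis deg',np.degrees(np.arctan2(e[1],e[0])),[np.linalg.norm(c[i]-c[i-1]).round(4) for i in range(4)])
for q in[(95,448),(186,443),(279,439)]:f('ball',c2(*q,.0175))
f('flange',c2(240,105,.026))
# bar: cover depth points
d=np.load('pics/t0.npy');P=[]
for v in range(190,222):
  for u in range(375,412):
    p=atd('top',u,v,d[v,u])
    if p[2]>.042:P.append(p)
P=np.array(P);m=P.mean(0);f('bar depth mean',m);print(len(P));w,V=np.linalg.eigh(np.cov(P[:,:2].T));print('ang',np.degrees(np.arctan2(V[1,1],V[0,1])),np.sqrt(w*12))
f('bar rect',c2(249,100,.05))
F=np.array([p for v in range(190,224) for u in range(375,412) for p in[atd('top',u,v,d[v,u])] if .018<p[2]<.034]);f('fl depth',(F.min(0)+F.max(0))/2)
# tcp/tool frame
o=get_obs();print(R(o['orientation']).round(4))
print([tuple(np.round(proj('side',q),1)) for q in pk])
E
```

```text
pk [564.6 148.9  52. ]
pk [510.4 199.8  52. ]
pk [477.  145.1  52. ]
dots [534.9  40.   74. ]
 [459.7  56.1  74. ]
rimc [497.3  48.   74. ]
dotdist 0.07692546281484519 ang -12.055932937346704
plate c [510.  109.8  12. ]
y axis deg 78.2527172243628 [np.float64(0.1675), np.float64(0.2444), np.float64(0.1681), np.float64(0.2452)]
ball [ 459.2 -157.8   17.5]
ball [ 462.  -202.3   17.5]
ball [ 464.4 -247.8   17.5]
flange [ 627.3 -228.2   26. ]
bar depth mean [ 622.  -215.9   98.9]
115
ang 115.86123796161934 [0.04181404 0.20736695]
bar rect [ 627.3 -227.2   50. ]
fl depth [ 627.8 -227.8   26.7]
[[ 3.521e-01 -1.000e-04  9.360e-01]
 [-9.360e-01  1.100e-03  3.521e-01]
 [-1.100e-03 -1.000e+00  3.000e-04]]
[(np.float64(256.3), np.float64(261.2)), (np.float64(256.9), np.float64(288.5)), (np.float64(284.9), np.float64(282.1))]
```

```bash
cat >> h.py <<'E'
def go(x,y,z,yaw):
    o=get_obs();M=R(o['orientation']);d=M.T@(np.array([x,y,z])-1000*np.array(o['ee_pos']))
    y0=np.degrees(np.arctan2(M[1,0],M[0,0]));t=(yaw-y0+180)%360-180
    print('d',d.round(1),'twist',round(-np.radians(t),3),'yaw',round(y0,2),'F',np.round(o['force'],1),'w',round(o['width'],4),'t',round(o['time'],2),'q6',round(o['joint_positions'][5],2))
E
python3 - <<'E'
from h import *
d=np.load('pics/t0.npy')
P=np.array([p for v in range(190,224) for u in range(380,408) for p in[atd('top',u,v,d[v,u])] if .044<p[2]<.056])
print(len(P),P.mean(0),P.min(0),P.max(0));w,V=np.linalg.eigh(np.cov(P[:,:2].T));print(np.degrees(np.arctan2(V[1,1],V[0,1])),np.sqrt(w*12))
go(464.4,-247.8,80,3.3)
go(464.4,-247.8,14,3.3)
E
```

```text
Traceback (most recent call last):
  File "h.py", line 17, in atd
    e,r=ray(n,u,v);return e+r*d
        ~~~^^^^^^^
  File "h.py", line 8, in ray
    c=calibration(n);K=np.array(c['K'])
ValueError: time passes only in moves, steps and waits
```

```bash
sed -i 's/^from cell.*/&\nfrom functools import cache\ncalibration=cache(calibration)/' h.py
python3 - <<'E'
from h import *
d=np.load('pics/t0.npy')
P=np.array([p for v in range(190,224) for u in range(380,408) for p in[atd('top',u,v,d[v,u])] if .044<p[2]<.056])
print(len(P),P.mean(0),P.min(0),P.max(0));w,V=np.linalg.eigh(np.cov(P[:,:2].T));print(np.degrees(np.arctan2(V[1,1],V[0,1])),np.sqrt(w*12))
go(464.4,-247.8,80,3.3)
go(464.4,-247.8,14,3.3)
E
```

```text
105 [ 0.62724294 -0.22753268  0.04936041] [ 0.60262352 -0.23457073  0.04419613] [ 0.65073832 -0.22007596  0.05520864]
175.3296657057433 [0.01246429 0.04879448]
d [-129.2  158.5  347.3] twist -1.269 yaw -69.39 F [-0.   0.4  0.6] w 0.088 t 0.1 q6 -0.22
d [-129.1  224.5  347.3] twist -1.269 yaw -69.39 F [-0.   0.4  0.6] w 0.088 t 0.1 q6 -0.22
```

Request:
jog_arm([
  [-60,60,160],
  [-129,140,347],
  [-129,158,347],
  [-129,158,347],
  [-129,158,347],
  [-129,158,347],
  [-129,158,347],
  [-129,158,347],
  [-129,158,347],
  [-129,158,347],
], twist=[-0.4,-1.269,-1.269,-1.269,-1.269,-1.269,-1.269,-1.269,-1.269,-1.269], grip=[0.4,0.4,0.4,0.4,0.4,0.4,0.4,0.4,0.4,0.4], newtons=15)

```text
time: 1.35
ee_pos: [0.4637, -0.2494, 0.0813]
orientation: [-0.707, 0.707, 0.02, -0.019]
force: [0.5, -1.5, 1.1]
width: 0.0356
```

```bash
python3 -c "
from h import *
go(464.4,-247.8,14,3.3)"
```

```text
d [ 0.7 67.3  1.6] twist -0.002 yaw 3.17 F [ 0.5 -1.5  1.1] w 0.0356 t 1.35 q6 -0.77
```

Request:
jog_arm([
  [0,40,1],
  [0,66,1],
  [0,66,1],
  [0,66,1],
], twist=[0,0,0,0], grip=[0.4,0.4,0.4,0.4])

```text
time: 1.85
ee_pos: [0.464, -0.2481, 0.0152]
orientation: [-0.707, 0.707, 0.02, -0.02]
force: [-0.5, 0.3, -0.3]
width: 0.0349
```

```bash
python3 - <<'E'
from h import *
go(464.4,-247.8,14,3.3)
p,d=snap('side','s1')
u,v=map(int,proj('side',[.464,-.248,.02]));print(u,v)
cv2.imwrite('pics/s1c.png',cv2.resize(p[v-50:v+40,u-60:u+60,::-1],None,fx=6,fy=6,interpolation=cv2.INTER_CUBIC))
E
```

```text
d [0.5 1.2 0.2] twist -0.001 yaw 3.24 F [-0.5  0.3 -0.3] w 0.0349 t 1.85 q6 -0.77
384 203
```

View pics/s1c.png

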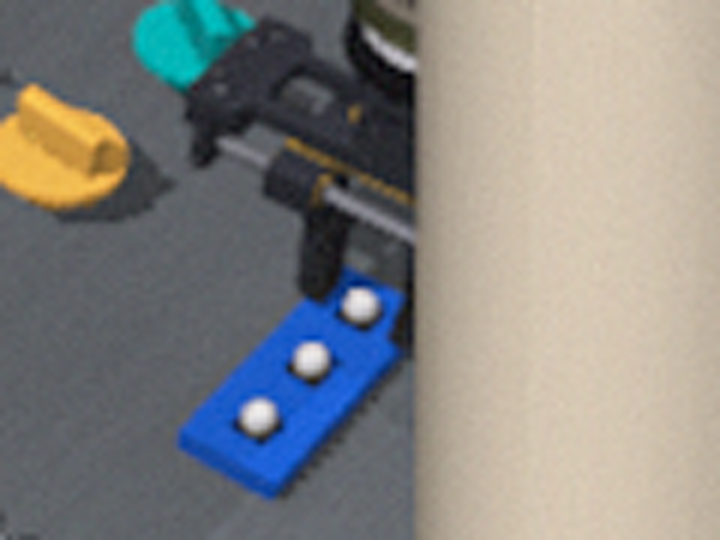

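The side crop shows the fingers straddling the far ball at crop (360,303). I'll close and lift.

Request:
jog_arm([
  [0.5,1.2,0],
  [0.5,1.2,0],
  [0.5,1.2,0],
  [0.5,1.2,0],
  [0.5,1.2,0],
  [0.5,-20,0],
  [0.5,-70,0],
  [0.5,-70,0],
], twist=[0,0,0,0,0,0,0,0], grip=[0,0,0,0,0,0,0,0], newtons=15)

```text
time: 2.9
ee_pos: [0.466, -0.2485, 0.0877]
orientation: [-0.705, 0.708, 0.022, -0.019]
force: [-0.0, -0.4, -0.3]
width: 0.0145
```

```bash
python3 -c "
from h import *
go(477,145.1,95,3.3)
go(477,145.1,55,3.3)"
```

```text
d [ 33.9  -8.8 392.2] twist 0.001 yaw 3.33 F [-0.  -0.4 -0.3] w 0.0145 t 2.9 q6 -0.77
d [ 33.8  31.2 392.4] twist 0.001 yaw 3.33 F [-0.  -0.4 -0.3] w 0.0145 t 2.9 q6 -0.77
```

Request:
jog_arm([
  [5,-18,62],
  [10,-18,124],
  [16,-18,186],
  [22,-18,248],
  [27,-18,310],
  [34,-18,372],
  [34,-18,392],
  [34,-18,392],
  [34,-18,392],
  [34,-18,392],
  [34,-18,392],
], twist=[0,0,0,0,0,0,0,0,0,0,0], grip=[0,0,0,0,0,0,0,0,0,0,0])

```text
time: 4.28
ee_pos: [0.476, 0.1451, 0.1027]
orientation: [-0.707, 0.707, 0.02, -0.02]
force: [-1.0, 0.7, -0.3]
width: 0.0145
```

```bash
python3 - <<'E'
from h import *
go(477,145.1,55,3.3)
p,d=snap('side','s2')
u,v=map(int,proj('side',[.477,.145,.08]));print(u,v)
cv2.imwrite('pics/s2c.png',cv2.resize(p[v-60:v+40,u-60:u+60,::-1],None,fx=6,fy=6,interpolation=cv2.INTER_CUBIC))
E
```

```text
d [ 1.  47.7 -0.1] twist -0.001 yaw 3.25 F [-1.   0.7 -0.3] w 0.0145 t 4.28 q6 0.0
285 274
```

View pics/s2c.png

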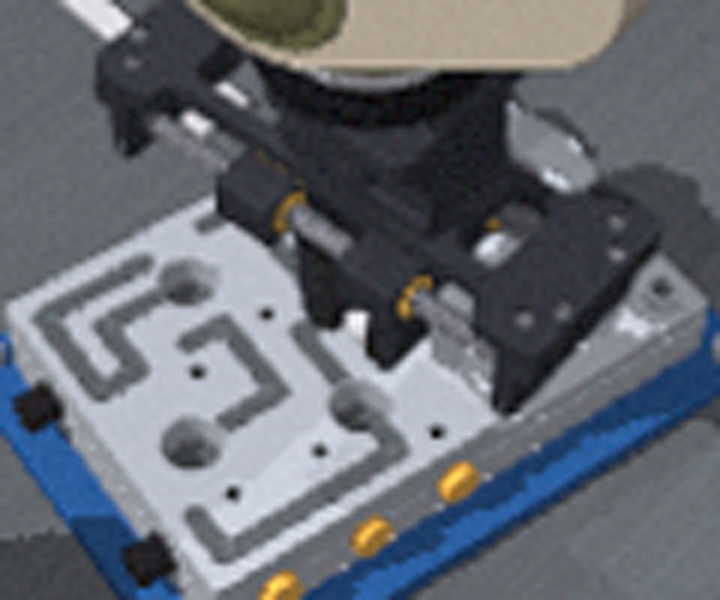

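The ball is held between the finger tips at crop (356,322). I'll lower to just above the face and release.

Request:
jog_arm([
  [1,30,0],
  [1,48.5,0],
  [1,48.5,0],
  [1,48.5,0],
  [1,48.5,0],
  [1,48.5,0],
  [1,48.5,0],
  [1,10,0],
  [1,-15,0],
], twist=[0,0,0,0,0,0,0,0,0], grip=[0,0,0,0,0.35,0.35,0.35,0.35,0.4])

```text
time: 5.45
ee_pos: [0.4771, 0.146, 0.1191]
orientation: [0.707, -0.707, -0.021, 0.02]
force: [-0.2, 0.4, -0.1]
width: 0.0349
```

```bash
python3 -c "
from h import *
go(462,-202.3,95,3.3)
go(462,-202.3,13.5,3.3)"
```

```text
d [ -35.3   24.  -346.8] twist 0.0 yaw 3.33 F [-0.2  0.4 -0.1] w 0.0349 t 5.45 q6 0.0
d [ -35.3  105.5 -346.8] twist 0.0 yaw 3.33 F [-0.2  0.4 -0.1] w 0.0349 t 5.45 q6 0.0
```

Request:
jog_arm([
  [-5,0,-62],
  [-11,0,-124],
  [-18,0,-186],
  [-24,0,-248],
  [-30,0,-310],
  [-35,20,-346],
  [-35.3,50,-347],
  [-35.3,85,-347],
  [-35.3,85,-347],
  [-35.3,85,-347],
], twist=[0,0,0,0,0,0,0,0,0,0], grip=[0.4,0.4,0.4,0.4,0.4,0.4,0.4,0.4,0.4,0.4])

```text
time: 6.7
ee_pos: [0.4623, -0.2028, 0.0339]
orientation: [-0.706, 0.707, 0.021, -0.02]
force: [-0.0, -0.8, 0.4]
width: 0.0354
```

```bash
python3 - <<'E'
from h import *
go(462,-202.3,13.5,3.3)
p,d=snap('top','t1');q,e=snap('side','s3')
a=cv2.resize(p[215:285,195:265],None,fx=5.5,fy=5.5,interpolation=cv2.INTER_CUBIC)
b=cv2.resize(q[240:310,235:305],None,fx=5.5,fy=5.5,interpolation=cv2.INTER_CUBIC)
cv2.imwrite('pics/p1.png',np.hstack([a,b])[:,:,::-1])
E
```

```text
d [-0.3 20.4  0.6] twist 0.001 yaw 3.34 F [-0.  -0.8  0.4] w 0.0354 t 6.7 q6 -0.7
```

View pics/p1.png

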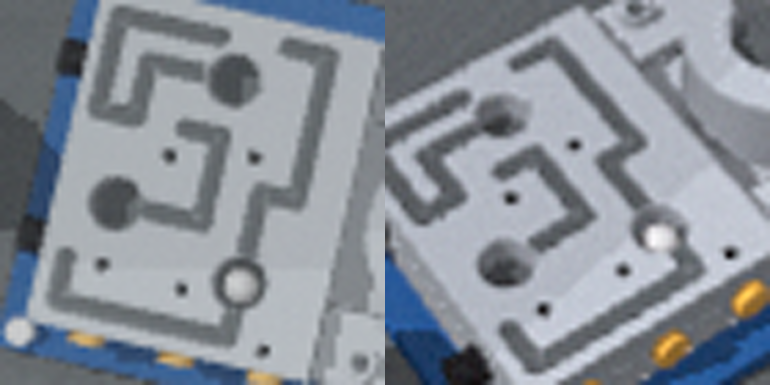

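Ball 1 lies in its pocket, seen at (240,283) on the left and (660,237) on the right. On to the second ball.

Request:
jog_arm([
  [-0.3,20,0.3],
  [-0.3,20.2,0.3],
  [-0.3,20.2,0.3],
  [-0.3,20.2,0.3],
  [-0.3,20.2,0.3],
  [-0.3,20.2,0.3],
  [-0.3,20.2,0.3],
  [0,-30,0],
  [0,-70,0],
  [0,-75,0],
], twist=[0,0,0,0,0,0,0,0,0,0], grip=[0.4,0.4,0,0,0,0,0,0,0,0])

```text
time: 8.05
ee_pos: [0.4625, -0.2031, 0.1099]
orientation: [-0.706, 0.708, 0.022, -0.019]
force: [-0.4, 0.6, -0.5]
width: 0.0145
```

```bash
python3 -c "
from h import *
go(510.4,199.8,105,3.3)"
```

```text
d [ 71.1   4.  399.5] twist 0.0 yaw 3.33 F [-0.4  0.6 -0.5] w 0.0145 t 8.05 q6 -0.7
```

Request:
jog_arm([
  [11,2,62],
  [22,2,124],
  [33,2,186],
  [44,2,248],
  [55,2,310],
  [66,4,370],
  [71,4,399],
  [71,4,399.5],
  [71,4,399.5],
  [71,4,399.5],
  [71,4,399.5],
], twist=[0,0,0,0,0,0,0,0,0,0,0], grip=[0,0,0,0,0,0,0,0,0,0,0])

```text
time: 9.43
ee_pos: [0.5096, 0.1996, 0.1037]
orientation: [-0.707, 0.707, 0.02, -0.02]
force: [1.2, -0.8, -0.1]
width: 0.014
```

```bash
python3 -c "
from h import *
go(510.4,199.8,54,3.3)"
```

```text
d [ 0.9 49.7  0.2] twist -0.001 yaw 3.25 F [ 1.2 -0.8 -0.1] w 0.014 t 9.43 q6 0.1
```

Request:
jog_arm([
  [0.7,30,0],
  [0.7,49.5,0],
  [0.7,49.5,0],
  [0.7,49.5,0],
  [0.7,49.5,0],
  [0.7,49.5,0],
  [0.7,49.5,0],
  [0.7,10,0],
  [0.7,-15,0],
], twist=[0,0,0,0,0,0,0,0,0], grip=[0,0,0,0,0.35,0.35,0.35,0.35,0.4])

```text
time: 10.55
ee_pos: [0.5104, 0.2005, 0.1202]
orientation: [0.707, -0.707, -0.021, 0.02]
force: [0.7, -0.0, -0.6]
width: 0.0354
```

```bash
python3 -c "
from h import *
go(459.2,-157.8,34,3.3)"
```

```text
d [ -72.    86.1 -354.7] twist 0.0 yaw 3.32 F [ 0.7 -0.  -0.6] w 0.0354 t 10.55 q6 0.1
```

Request:
jog_arm([
  [-11,0,-62],
  [-22,0,-124],
  [-33,0,-186],
  [-44,0,-248],
  [-55,0,-310],
  [-70,20,-350],
  [-72,50,-354.7],
  [-72,86,-354.7],
  [-72,86,-354.7],
  [-72,86,-354.7],
], twist=[0,0,0,0,0,0,0,0,0,0], grip=[0.4,0.4,0.4,0.4,0.4,0.4,0.4,0.4,0.4,0.4])

```text
time: 11.8
ee_pos: [0.4595, -0.158, 0.0339]
orientation: [-0.707, 0.707, 0.021, -0.02]
force: [0.1, 0.4, 0.6]
width: 0.0351
```

```bash
python3 -c "
from h import *
go(459.2,-157.8,13.5,3.3)"
```

```text
d [-0.3 20.4  0.3] twist 0.001 yaw 3.34 F [0.1 0.4 0.6] w 0.0351 t 11.8 q6 -0.63
```

Request:
jog_arm([
  [-0.2,20,0.2],
  [-0.2,20.2,0.2],
  [-0.2,20.2,0.2],
  [-0.2,20.2,0.2],
  [-0.2,20.2,0.2],
  [-0.2,20.2,0.2],
  [-0.2,20.2,0.2],
  [0,-30,0],
  [0,-70,0],
  [0,-75,0],
], twist=[0,0,0,0,0,0,0,0,0,0], grip=[0.4,0.4,0,0,0,0,0,0,0,0])

```text
time: 13.05
ee_pos: [0.4596, -0.1583, 0.1097]
orientation: [-0.706, 0.708, 0.022, -0.019]
force: [0.5, -0.9, -0.2]
width: 0.0145
```

```bash
python3 -c "
from h import *
go(564.6,148.9,105,3.3)"
```

```text
d [122.6   4.4 300.6] twist 0.0 yaw 3.33 F [ 0.5 -0.9 -0.2] w 0.0145 t 13.05 q6 -0.63
```

Request:
jog_arm([
  [23,2,57],
  [46,2,114],
  [70,2,171],
  [93,2,228],
  [115,3,285],
  [122.6,4.4,300.6],
  [122.6,4.4,300.6],
  [122.6,4.4,300.6],
  [122.6,4.4,300.6],
  [122.6,4.4,300.6],
], twist=[0,0,0,0,0,0,0,0,0,0], grip=[0,0,0,0,0,0,0,0,0,0])

```text
time: 14.3
ee_pos: [0.5638, 0.1485, 0.1035]
orientation: [-0.707, 0.707, 0.02, -0.02]
force: [0.4, 0.7, 0.7]
width: 0.0144
```

```bash
python3 -c "
from h import *
go(564.6,148.9,54,3.3)"
```

```text
d [ 0.8 49.5  0.3] twist -0.001 yaw 3.26 F [0.4 0.7 0.7] w 0.0144 t 14.3 q6 -0.0
```

Request:
jog_arm([
  [0.6,30,0.2],
  [0.6,49.3,0.2],
  [0.6,49.3,0.2],
  [0.6,49.3,0.2],
  [0.6,49.3,0.2],
  [0.6,49.3,0.2],
  [0.6,49.3,0.2],
  [0.6,10,0],
  [0.6,-15,0],
], twist=[0,0,0,0,0,0,0,0,0], grip=[0,0,0,0,0.35,0.35,0.35,0.35,0.4])

```text
time: 15.42
ee_pos: [0.5647, 0.1494, 0.1199]
orientation: [0.707, -0.707, -0.021, 0.02]
force: [-0.1, 1.0, -0.4]
width: 0.0347
```

```bash
python3 -c "
from h import *
go(627.3,-227.6,90,85.3)"
```

```text
d [  40.6   29.9 -380. ] twist -1.431 yaw 3.32 F [-0.1  1.  -0.4] w 0.0347 t 15.43 q6 0.0
```

Request:
jog_arm([
  [6,0,-60],
  [12,0,-120],
  [18,0,-180],
  [26,0,-240],
  [32,0,-300],
  [38,10,-360],
  [40.6,30,-380],
  [40.6,30,-380],
  [40.6,30,-380],
  [40.6,30,-380],
  [40.6,30,-380],
  [40.6,30,-380],
], twist=[-0.15,-0.3,-0.45,-0.6,-0.75,-0.9,-1.1,-1.28,-1.431,-1.431,-1.431,-1.431], grip=[0.4,0.4,0.4,0.4,0.4,0.4,0.4,0.4,0.4,0.4,0.4,0.4])

```text
time: 16.92
ee_pos: [0.627, -0.2275, 0.0884]
orientation: [-0.52, 0.52, 0.479, -0.479]
force: [-0.4, -0.1, 0.5]
width: 0.0353
```

```bash
python3 - <<'E'
from h import *
go(627.3,-227.6,28,85.3)
p,d=snap('top','t2');q,e=snap('side','s4')
a=cv2.resize(p[215:285,195:265],None,fx=5.5,fy=5.5,interpolation=cv2.INTER_CUBIC)
u,v=map(int,proj('side',[.627,-.227,.05]))
b=cv2.resize(q[v-35:v+35,u-35:u+35],None,fx=5.5,fy=5.5,interpolation=cv2.INTER_CUBIC)
cv2.imwrite('pics/p2.png',np.hstack([a,b])[:,:,::-1])
E
```

```text
d [-0.  60.4 -0.3] twist -0.001 yaw 85.22 F [-0.4 -0.1  0.5] w 0.0353 t 16.93 q6 -2.01
```

View pics/p2.png

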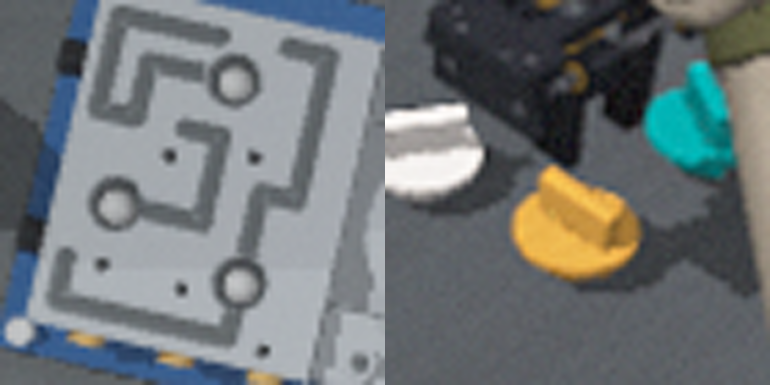

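All three balls are in their pockets. The brass cover at (577,215) in the right panel is under the open jaws. Next is the grasp.

Request:
jog_arm([
  [0,40,0],
  [0,60,0],
  [0,60,0],
  [0,60,0],
  [0,60,0],
  [0,60,0],
  [0,60,0],
  [0,60,0],
], twist=[0,0,0,0,0,0,0,0], grip=[0.4,0.4,0.4,0,0,0,0,0], newtons=50)

```text
time: 18.02
ee_pos: [0.627, -0.2277, 0.0284]
orientation: [-0.52, 0.52, 0.479, -0.479]
force: [-0.3, -0.1, 0.4]
width: 0.0114
```

```bash
python3 - <<'E'
from h import *
print(get_obs()['ee_pos'])
go(627.3,-227.6,28,85.3)
# refine rim: fit circles in side+top images from depth: points near z=74
d=np.load('pics/t1.npy')
P=np.array([atd('top',u,v,d[v,u]) for v in range(235,285) for u in range(255,305)])
S=P[(abs(P[:,2]-.074)<.006)&(np.hypot(P[:,0]-.4973,P[:,1]-.048)<.05)]
print(len(S),S.mean(0),S[:,:2].min(0),S[:,:2].max(0),(S[:,:2].min(0)+S[:,:2].max(0))/2, np.median(S[:,2]))
E
```

```text
[ 0.62699486 -0.22769082  0.02838114]
d [ 0.1  0.4 -0.3] twist 0.0 yaw 85.31 F [-0.3 -0.1  0.4] w 0.0114 t 18.02 q6 -2.01
718 [0.49686657 0.04875214 0.073953  ] [0.45526966 0.00862181] [0.53874018 0.09043702] [0.49700492 0.04952941] 0.07411518280775065
```

Request:
jog_arm([
  [0,-50,0],
  [0,-100,0],
  [0,-100,0],
  [0,-100,0],
], twist=[0,0,0,0], grip=[0,0,0,0])

```text
time: 18.52
ee_pos: [0.6263, -0.2272, 0.1267]
orientation: [0.521, -0.519, -0.479, 0.479]
force: [0.7, 0.5, -3.6]
width: 0.0112
```

```bash
python3 - <<'E'
from h import *
print(get_obs()['ee_pos'])
go(497.2,48.4,125,78.1)
# hole edge in top picture: subpixel dark-region fit via gradient rays
p=cv2.imread('pics/t1.png',0).astype(np.float32)
p=cv2.GaussianBlur(p,(0,0),.7)
from scipy.optimize import least_squares
for r0,lab,sg in((.022,'hole',1),(.042,'outer',-1)):
  E=[]
  for a in np.radians(np.arange(0,360,6)):
    if r0<.03 and abs(np.cos(a+np.radians(12)))>.85: continue
    rs=np.arange(r0-.006,r0+.006,.0004)
    uv=np.array([proj('top',[.4972+r*np.cos(a),.0484+r*np.sin(a),.074]) for r in rs],np.float32)
    g=np.gradient(cv2.remap(p,uv[:,0],uv[:,1],cv2.INTER_LINEAR).ravel())*sg
    i=g[2:-2].argmax()+2
    if g[i]>2:E.append([.4972+rs[i]*np.cos(a),.0484+rs[i]*np.sin(a)])
  E=np.array(E);s=least_squares(lambda x:np.hypot(E[:,0]-x[0],E[:,1]-x[1])-x[2],[.4972,.0484,r0],loss='soft_l1',f_scale=.0005)
  print(lab,len(E),s.x.round(5),np.median(abs(s.fun)))
E
```

```text
[ 0.62630563 -0.22720043  0.12671268]
d [264.1   2.4 151.2] twist 0.126 yaw 85.31 F [ 0.7  0.5 -3.6] w 0.0112 t 18.52 q6 -2.01
hole 38 [0.49709 0.04837 0.02093] 0.00035593852897964143
outer 48 [0.49744 0.04848 0.04176] 0.0004641830186741247
```

Request:
jog_arm([
  [50,0,29],
  [100,0,58],
  [150,0,86],
  [200,0,115],
  [250,1,143],
  [263.9,2.4,151.5],
  [263.9,2.4,151.5],
  [263.9,2.4,151.5],
  [263.9,2.4,151.5],
  [263.9,2.4,151.5],
  [263.9,2.4,151.5],
], twist=[0,0.03,0.06,0.09,0.126,0.126,0.126,0.126,0.126,0.126,0.126], grip=[0,0,0,0,0,0,0,0,0,0,0])

```text
time: 19.9
ee_pos: [0.4976, 0.0475, 0.1259]
orientation: [0.549, -0.549, -0.445, 0.445]
force: [0.1, 0.6, -1.7]
width: 0.0114
```

```bash
python3 - <<'E'
from h import *
print(get_obs()['ee_pos'])
go(496.8,48.5,112.4,78.1)
q,e=snap('side','s5')
u,v=map(int,proj('side',[.497,.048,.09]))
cv2.imwrite('pics/p3.png',cv2.resize(q[v-45:v+45,u-60:u+60,::-1],None,fx=6.5,fy=6.5,interpolation=cv2.INTER_CUBIC))
E
```

```text
[0.49763049 0.04746086 0.12587674]
d [ 0.8 13.5  1. ] twist -0.001 yaw 78.07 F [ 0.1  0.6 -1.7] w 0.0114 t 19.9 q6 -1.5
```

View pics/p3.png

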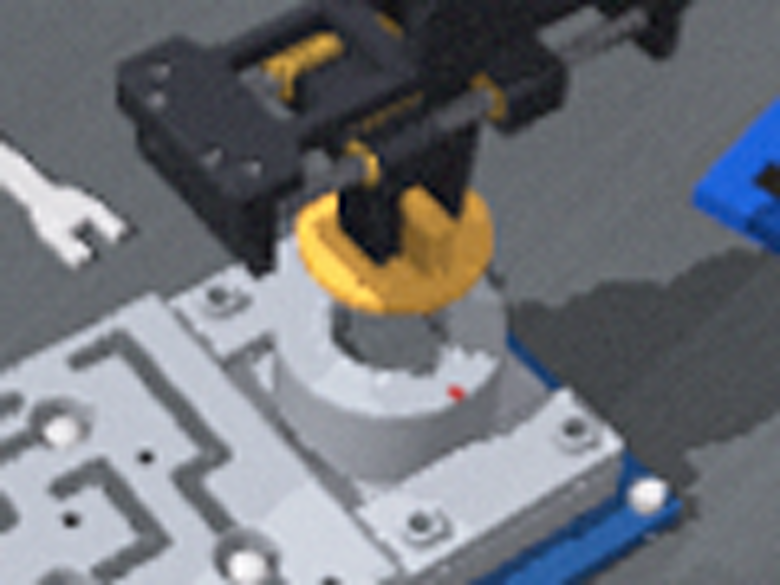

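Request:
jog_arm([
  [0.6,10,0.8],
  [0.6,24,0.8],
  [0.6,27.5,0.8],
  [0.6,27.5,0.8],
  [0.6,27.5,0.8],
], twist=[0,0,0,0,0], grip=[0,0,0,0,0])

```text
time: 20.58
ee_pos: [0.4971, 0.0485, 0.0987]
orientation: [-0.549, 0.549, 0.446, -0.445]
force: [-0.2, -0.1, -1.7]
width: 0.0114
```

```bash
python3 - <<'E'
from h import *
o=get_obs();print(o['ee_pos'],o['moment'])
go(496.8,48.5,93,78.1)
E
```

```text
[0.49706856 0.04852727 0.09866626] [ 0.0615403  -0.12191252  0.0391301 ]
d [-0.1  5.7  0.3] twist -0.0 yaw 78.1 F [-0.2 -0.1 -1.7] w 0.0114 t 20.57 q6 -1.5
```

Free-space force is about -1.7 N, the cover's weight. Now lowering in small steps.

Request:
jog_arm([
  [0,1.5,0.1],
  [0,3,0.1],
  [0,4.5,0.1],
  [0,5.5,0.1],
  [0,5.5,0.1],
], twist=[0,0,0,0,0], grip=[0,0,0,0,0])

```text
time: 21.2
ee_pos: [0.4967, 0.0486, 0.0928]
orientation: [0.549, -0.549, -0.445, 0.445]
force: [0.5, 0.2, -2.2]
width: 0.0118
```

```bash
python3 - <<'E'
from h import *
o=get_obs();print(o['ee_pos'],o['moment'])
go(496.8,48.5,85,78.1)
E
```

```text
[0.4967411  0.04857176 0.09283442] [ 0.03111672 -0.12786412  0.01835927]
d [-0.1  7.8 -0.1] twist -0.0 yaw 78.09 F [ 0.5  0.2 -2.2] w 0.0118 t 21.2 q6 -1.5
```

Request:
jog_arm([
  [0,2,0],
  [0,4,0],
  [0,6,0],
  [0,8,0],
  [0,9.5,0],
  [0,9.5,0],
], twist=[0,0,0,0,0,0], grip=[0,0,0,0,0,0], newtons=60)

```text
time: 21.95
ee_pos: [0.497, 0.0485, 0.0838]
orientation: [-0.549, 0.549, 0.446, -0.445]
force: [-3.0, -0.7, 7.8]
width: 0.0117
```

```bash
python3 - <<'E'
from h import *
o=get_obs();print(o['ee_pos'],o['moment'])
go(496.8,48.5,82.4,78.1)
E
```

```text
[0.49696522 0.04850694 0.08377095] [-0.03762365  0.30936827 -0.04033354]
d [-0.   1.4  0.2] twist -0.0 yaw 78.1 F [-3.  -0.7  7.8] w 0.0117 t 21.95 q6 -1.5
```

Request:
jog_arm([
  [0,1.5,0],
  [0,2,0],
  [0,2.5,0],
  [0,2.5,0],
], twist=[0,0,0,0], grip=[0,0,0,0])

```text
time: 22.45
ee_pos: [0.497, 0.0484, 0.0823]
orientation: [-0.549, 0.549, 0.446, -0.445]
force: [-7.5, -0.9, 17.8]
width: 0.0112
```

```bash
python3 - <<'E'
from h import *
o=get_obs();print(o['ee_pos'],o['moment'])
go(496.8,48.5,82.4,78.1)
E
```

```text
[0.49703068 0.0484017  0.08227596] [0.08091613 1.01553965 0.01378686]
d [ 0.  -0.1  0.2] twist 0.0 yaw 78.11 F [-7.5 -0.9 17.8] w 0.0112 t 22.45 q6 -1.5
```

Flush: z is 82.3 against 82.4 expected, and the force has risen above the spring's. Now I turn clockwise (+twist), with a slight shift to ease the side load.

Request:
jog_arm([
  [0,0,0.3],
  [0,0,0.3],
  [0,0,0.3],
  [0,0,0.3],
  [0,0,0.3],
  [0,0,0.3],
  [0,0,0.3],
  [0,0,0.3],
  [0,0,0.3],
  [0,0,0.3],
  [0,0,0.3],
  [0,0,0.3],
  [0,0,0.3],
], twist=[0,0.12,0.24,0.36,0.48,0.6,0.72,0.84,0.96,1.08,1.2,1.3,1.3], grip=[0,0,0,0,0,0,0,0,0,0,0,0,0])

```text
time: 24.08
ee_pos: [0.4987, 0.0488, 0.0823]
orientation: [0.707, -0.707, -0.024, 0.019]
force: [4.8, 3.4, 9.1]
width: 0.0113
```

```bash
python3 - <<'E'
from h import *
o=get_obs();print(o['ee_pos'],o['moment'])
go(496.8,48.5,82.4,-11.9)
E
```

```text
[0.49871963 0.04883321 0.08232405] [ 0.5326337  -0.944632   -0.05257509]
d [-1.9 -0.1 -0.2] twist 0.269 yaw 3.53 F [4.8 3.4 9.1] w 0.0113 t 24.07 q6 -0.2
```

Request:
jog_arm([
  [0.4,1,0],
  [0.4,1,0],
  [0.4,1,0],
  [0.4,1,0],
  [0.4,1,0],
], twist=[0.07,0.14,0.21,0.27,0.27], grip=[0,0,0,0,0])

```text
time: 24.7
ee_pos: [0.4997, 0.0489, 0.0822]
orientation: [0.704, -0.703, 0.07, -0.076]
force: [3.3, 4.4, 15.5]
width: 0.0113
```

```bash
python3 - <<'E'
from h import *
o=get_obs();print(o['ee_pos'],o['moment'])
go(496.8,48.5,82.4,-11.9)
E
```

```text
[0.4996942  0.04886751 0.08219962] [ 0.52723622 -0.75099282  0.33424194]
d [-2.8 -0.2 -1. ] twist 0.001 yaw -11.86 F [ 3.3  4.4 15.5] w 0.0113 t 24.7 q6 0.07
```

Request:
jog_arm([
  [0.5,0,0.5],
  [0.5,0.3,0.6],
  [0.5,0.3,0.6],
  [0.5,0.3,0.6],
], twist=[0.02,0.05,0.07,0.07], grip=[0,0,0,0])

```text
time: 25.2
ee_pos: [0.4994, 0.0491, 0.0822]
orientation: [-0.7, 0.701, -0.095, 0.099]
force: [-3.1, 2.3, 23.4]
width: 0.0115
```

```bash
python3 - <<'E'
from h import *
o=get_obs();print(o['ee_pos'],o['moment'])
go(499.7,49,82.4,-11.9)
q,e=snap('side','s6')
u,v=map(int,proj('side',[.497,.048,.09]))
cv2.imwrite('pics/p4.png',cv2.resize(q[v-40:v+40,u-50:u+50,::-1],None,fx=7,fy=7,interpolation=cv2.INTER_CUBIC))
E
```

```text
[0.49942929 0.04908243 0.08215983] [0.13710684 0.36312525 0.89723659]
d [ 0.3 -0.2 -0. ] twist -0.067 yaw -15.74 F [-3.1  2.3 23.4] w 0.0115 t 25.2 q6 0.14
```

View pics/p4.png

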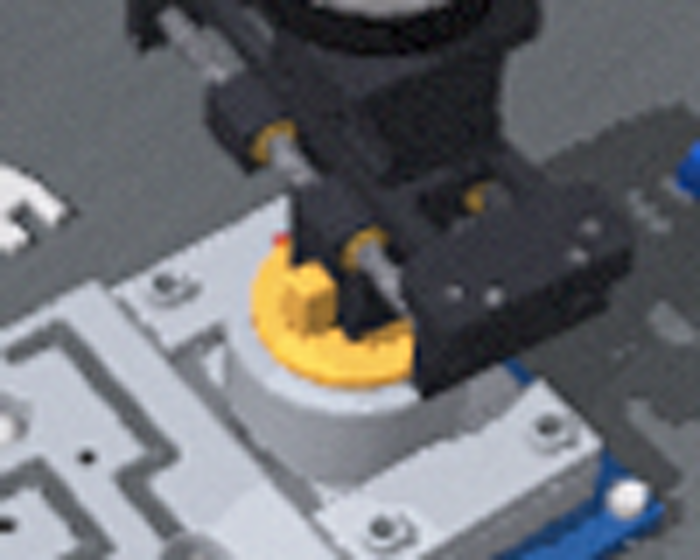

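The cover is flush on the rim and its bar is turned across the notch line. The wrist moment is rising, so I'll make one more small turn to confirm the stop.

Request:
jog_arm([
  [0,0,0],
  [0,0,0],
  [0,0,0],
], twist=[0.03,0.03,0.03], grip=[0,0,0])

```text
time: 25.62
ee_pos: [0.4994, 0.0491, 0.0821]
orientation: [-0.699, 0.699, -0.105, 0.109]
force: [-2.4, 2.1, 23.8]
width: 0.0113
```

```bash
python3 - <<'E'
from h import *
o=get_obs();print(o['ee_pos'],o['moment'])
go(499.7,49,82.4,-11.9)
E
```

```text
[0.49938391 0.04909423 0.08214605] [0.11640459 0.36669761 1.14506073]
d [ 0.3 -0.3  0. ] twist -0.096 yaw -17.42 F [-2.4  2.1 23.8] w 0.0113 t 25.62 q6 0.17
```

```bash
python3 - <<'E'
from h import *
p,d=snap('top','t9');q,e=snap('side','s9')
cv2.imwrite('pics/p5.png',np.hstack([cv2.resize(p[100:320,90:330,::-1],None,fx=1.6,fy=1.6),cv2.resize(q[180:400,120:360,::-1],None,fx=1.6,fy=1.6)]))
go(499.7,49,82.4,-11.9)
E
```

```text
d [ 0.3 -0.3  0. ] twist -0.096 yaw -17.42 F [-3.6  1.9 22.7] w 0.0113 t 25.73 q6 0.17
```

View pics/p5.png

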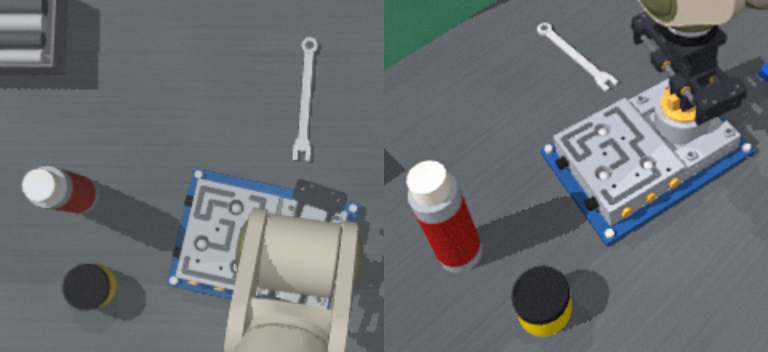

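All three balls are in their pockets (right panel: (603,132), (648,165), (603,174)). The spray can, jar and spanner are where they were, and the cover is flush and held.

```bash
python3 -c "
from cell import *
print(hand_in())"
```

```text
the job is handed in; nothing more can be done
None
```

The job is done and handed in at about 26 s. One steel ball is in each of the three pockets. The brass cover is pressed flush and turned clockwise to its stop, and the gripper is still holding it there at 60 N grip.

- **Balls:** the last side picture shows all three in their pockets.
- **Cover flush:** tool height was 82.1–82.3 mm against 82.4 mm expected. The upward force on the tool was about 23 N, well above the spring's 11 N.
- **Cover turned:** the gripper turned about 95°, a few degrees past the nominal quarter turn. Over the last degrees the wrist moment climbed from 0.33 to 1.15 N m. I took that as the lugs on the stop with the grip flexing; I could not see the stop itself.
- **Bystanders:** the spray can, grease jar and spanner look unmoved.

One disagreement: with the cover home, the tool's x was about 2 mm off the rim centre I measured in the pictures, roughly what the calibration allows. Side loads in the readings I took stayed at or below about 8 N, and the cover seated and turned anyway.

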